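# Hang the tube holder on its keyhole stud and stand the green tube in it

### The job

Hang the blue tube holder on the free brass-headed stud of the little desk panel: press the round end of its keyhole over the stud head, slide it down until it is locked fully home, and let go. Then take the green-capped tube from the rack, lower it gently (do not drop it) into the hung holder so that it stands on the holder's floor, cap up, and leave the holder hanging locked. Leave the other tubes, the scanner, the canister and the mouse where they are.

Things in the scene. Friction and masses are not known exactly. Their poses are not given: they have to be found in the camera images.
- stud_neck (a point): fixed stud on the grey panel's front: the point is on its axis, half-way along its bare neck. x points out of the panel along the stud (level, away from the robot), z up. Neck 8 mm diameter, 8 mm long: the panel face is at x = -4 mm, the brass head (20 mm diameter, 4 mm thick) from x = +4 to +8 mm. On the left or right half, panel top 20 to 43 mm above it.
- panel: fixed upright grey panel on the desk, 280 mm wide (y), 15 mm thick (x), 178 mm high; origin at the centre of its underside, +x towards its front, which carries the stud and faces away from the robot; z up. Two steel feet 90 mm long (x), 12 mm high, at y = -130 and +130 mm.
- neighbour: obstacle: fixed white holder of the same shape (56 mm wide, back wall 92, other walls 70 mm high; pens in it reach 114 mm above its underside), mounted on the panel's other half. Origin on the panel face, at the middle of its back's lower edge; +x out of the panel (it spans 2 to 66 mm out), z up. 48 to 88 mm stay free between it and the hung blue holder.
- holder_center (a point): loose blue plastic holder, about 0.14 kg, upright on the desk: open-topped box 64 mm deep (x), 56 mm wide (y), walls and floor 4 mm, front and sides 70 mm high, back wall (at x -32 to -28 mm) 92 mm high with the keyhole. Point at its middle, 35 mm above its underside; x from back to front, z up; hung, x is along the stud's x. Grip the 56 mm across the sides from above.
- holder_hole (a point): centre of the round end (octagon, 27 mm across) of the holder's keyhole, at mid-thickness of its back wall: 58 mm above the holder's underside, 30 mm behind its middle. Axes as holder_center.
- holder_seat (a point): where the stud's neck axis lies when the holder hangs fully home, in the upper closed end of the keyhole's 13 mm wide slot, at mid-thickness of the back wall: 18 mm straight above holder_hole. Locked, it coincides with stud_neck (2 mm of play each way along the stud, 2.5 mm sideways). Axes as holder_center.
- tube_center (a point): green-capped sample tube, loose, 25 g, standing in a hole of the white rack: 16 mm diameter, 110 mm long with its cap; the cap is the top 18 mm, 19 mm diameter. Point on its axis half-way up (55 mm above its foot); z runs from foot to cap.
- tube_red_center (a point): a like tube with red cap in the same rack, point half-way up; to be left there.
- tube_yellow_center (a point): a like tube with yellow cap in the same rack, point half-way up; to be left there.
- rack: fixed white tube rack left or right of the panel, 146 mm long (x), 46 mm wide (y), 55 mm high, origin at the centre of its underside. Four holes along x at -51, -17, 17, 51 mm, 18.5 mm wide, floor 10 mm above the desk: cap tops stand 120 mm above the desk. Adjacent caps are 15 mm apart, so grip a cap across the rack (along y).
- scanner: black desk barcode scanner on a foot 85 x 75 mm, 130 mm high, loose; origin at the centre of its underside; to be left alone.
- canister: clear round transport canister with blue foot and lid, 84 mm diameter, 190 mm high, loose; origin at the centre of its underside; to be left alone.
- mouse: black computer mouse 105 x 60 mm, 33 mm high, loose; origin at the centre of its underside; to be left alone.
There are look-alikes about, which are no part of the job. What is shaped like the part that bears holder_center but red is not meant.

How it is judged:
On the way:
1. the holder hangs locked on the stud, let go, with the green tube not yet in it (x of holder_seat in the frame of stud_neck between -0.005 and 0.005 m and y of holder_seat in the frame of stud_neck between -0.004 and 0.004 m and z of holder_seat in the frame of stud_neck between -0.004 and 0.004 m and angle between holder_center's own z axis and vertical below 0.2 rad and angle between the x axis of holder_center and the x axis of stud_neck, either way round below 0.2 rad and contact force between the fingers and holder below 0.1 N and distance between tube_center and holder_center above 0.1 m), for 0.2 s.
At the end, for the whole second after the job is handed in: the holder hangs locked (its seat point within 5 mm of the stud neck along the stud, 4 mm sideways and 4 mm in height; tilted and turned by less than 0.2 rad), the green tube stands in it on its floor, cap up, leaning less than 0.65 rad; both released and at rest (x of holder_seat in the frame of stud_neck between -0.005 and 0.005 m and y of holder_seat in the frame of stud_neck between -0.004 and 0.004 m and z of holder_seat in the frame of stud_neck between -0.004 and 0.004 m and angle between holder_center's own z axis and vertical below 0.2 rad and angle between the x axis of holder_center and the x axis of stud_neck, either way round below 0.2 rad and x of tube_center in the frame of holder_center between -0.03 and 0.03 m and y of tube_center in the frame of holder_center between -0.028 and 0.028 m and z of tube_center in the frame of holder_center between -0.005 and 0.032 m and angle between tube_center's own z axis and vertical below 0.65 rad and contact force between the fingers and holder below 0.1 N and contact force between the fingers and tube below 0.1 N and linear speed of each of holder, tube below 0.03 m/s); the robot touches nothing.
It fails at once if the red or yellow tube is shifted by more than 30 mm (distance of any of tube_red_center, tube_yellow_center from where it was at the start of the episode above 0.03 m).
It fails at once if the scanner is shifted or knocked by more than 30 mm (distance of scanner from where it was at the start of the episode above 0.03 m).
It fails at once if the canister is shifted or knocked by more than 30 mm (distance of canister from where it was at the start of the episode above 0.03 m).
It fails at once if the mouse is shifted or knocked by more than 30 mm (distance of mouse from where it was at the start of the episode above 0.03 m).
It fails at once if the green tube falls freely (is dropped, faster than 0.8 m/s and not held) (contact force between the fingers and tube below 0.1 N and linear speed of tube above 0.8 m/s).
It also fails if it takes over 61 s, if anything falls off the work surface, if the arm or the gripper's body presses on something with over 40 N, if the wrist force passes 120 N, or if a joint passes its speed limit or range.

### The arm

A 6-joint arm with a two-finger parallel gripper is mounted at the origin on the work surface. World frame = base frame: x ahead of the robot, y to its left, z up, the work surface at z = 0. Lengths are in m, angles in rad, forces in N, time in s.
With the tool pointing down it reaches from about 0.275 to 0.725 m from the base axis. Payload 5.6 kg.
Tool frame: the origin (TCP) lies between the finger pads; the fingertips stand 14 mm ahead of it and the grasp point (between the pads) lies 5 mm behind it (bot.finger_overhang is the distance from the TCP to the fingertips, in m); z points along the fingers, y is the line along which they close (so a half turn about z gives the same grasp; the last joint's range is limited). The gripper opens to 85 mm and grips with 20 to 120 N. Pads are 22 mm wide; open, the fingers measure 114 mm over their backs; the gripper's body (76 mm by 85 mm) begins 54 mm behind the grasp point. The pads swing forward as they close: fully open they stand 13 mm farther back than shut.
Start: joints at [-1.046, 0.255, 0.108, 0, -1.424, -0.285], TCP at [0.131, -0.534, 0.245] pointing down, gripper open.
Joint ranges: [-2.95, 2.95], [-1.21, 1.97], [-1.09, 1.5], [-2.87, 1.71], [-2.94, -0.07], [-3.05, 3.05]. Speed limits (rad/s): [2.57, 2.57, 3.14, 3.14, 3.14, 3.14].

### API

Orientations are given as a 3x3 rotation matrix whose columns are the frame's x, y, z axes.
In Python, from cell import bot gives the robot as it stands.
- The arm moves only by the shell command python3 -m handwheel 'ROWS'. ROWS is text: rows parted by semicolons, each of 7 numbers parted by spaces: the shift along the tool's x, y, z in mm, then the turn, a rotation vector about the tool's x, y, z in degrees, then the closure, from 0 (fully open) to 1 (shut). In form: tx ty tz ax ay az jaw; .... A call has 1 to 5 rows; each row is the pose to reach, as a shift and turn from the pose commanded when the call began, along the tool's axes at that moment; what a row does not reach only later rows make up. A row lasts 1/8 s, in which the tool goes at most 62.5 mm and 10.7 degrees, less where a joint would pass 70% of its speed; a pose out of reach is approached as far as the arm can. A call with a gripper value outside its range is refused whole. The fingers move at their own pace and stop on an object; the grip force is fixed at half the most. Time passes only in rows, so rows that repeat a pose let the fingers close. It gives the time, the measured TCP pose, the force, the opening and the grip force at its end, in the units of the state.
- bot.get_state(): the state, without advancing time (a new reading comes with each control period).
- bot.capture(name): name is "side" or "top"; returns a dict with "color" (480x640x3 uint8, red, green, blue), "fx", "fy", "cx", "cy" (pixels), "eye" and "orientation" of the camera in the world. Camera axes: x right, y down, z forward; pixel columns grow to the right and rows downward; lengths in m; the calibration is good to about 2 mm. A picture is of the moment at which its call begins. There is no depth.
- bot.job_done(): hands the job in; it is judged then, once.
Trained networks look in the newest picture that a camera, given by its name, has taken for a name from the list of things; names that differ only in an ending like _2 or _b are one class to them, and where a whole thing is asked for, a point or a joint stands for the part that bears it (a point fixed in the world has none). Each returns a list of dicts, best first, with "conf" (0 to 1); they miss things now and then, are a little off and sometimes report something else, mostly with a low value. They report only what shows in the picture. A call takes as long as a camera call. They do not tell look-alikes from the thing itself.
- bot.masks_of(camera, label): "region" (480x640 bool, what is visible of it) and "extent" ([left, top, width, height] as shares, 0 to 1, of the picture: columns of its width, rows of its height, round what is visible of it).
- bot.tip_of(camera, label): "xy" ([column, row] as shares, 0 to 1, of the picture: columns of its width, rows of its height: a listed point, or the origin of a listed thing).
The state is a dict: "clock": time; "joint_pos": joint angles; "qd": joint speeds; "effort": joint torques, N m; "eef_pos": TCP position; "tcp_rot": TCP orientation; "ft_force": force on the tool from outside, world axes, zero at the start; "ft_torque": the same for the moment, N m; "width": finger opening in m; "gripper_force": force on a finger pad.
Only numpy, scipy, OpenCV 4.12 (cv2) and the standard library are available. Lean on these libraries where they do the work, as an engineer would, in place of code of your own. Each camera call takes 0.05 s, during which the arm holds its last target. There are 200 camera calls.

## Working session

There is one attempt and no reset: what is moved stays moved. The work goes in short steps, Python scripts to look and compute and a shell command to move; the robot and the scene stay as the last step left them, time stands still between calls to the robot, and variables do not carry over. Pictures are saved under pics/ and viewed, at most 10 in all, crops included, and the job is handed in when it is done.

```bash
ls; mkdir -p pics; cat > h.py <<'E'
import numpy as np, cv2
from cell import bot
def cap(n,f=None):
    c=bot.capture(n)
    if f: cv2.imwrite('pics/'+f,c['color'][:,:,::-1])
    return c
def ray(c,xy):
    u,v=xy[0]*640,xy[1]*480
    d=np.array([(u-c['cx'])/c['fx'],(v-c['cy'])/c['fy'],1.])
    return np.array(c['eye']),np.array(c['orientation'])@d
def atz(c,xy,z):
    e,d=ray(c,xy); return e+d*(z-e[2])/d[2]
def tri(c1,p1,c2,p2):
    e1,d1=ray(c1,p1);e2,d2=ray(c2,p2)
    A=np.stack([d1,-d2],1);s=np.linalg.lstsq(A,e2-e1,rcond=None)[0]
    a=e1+s[0]*d1;b=e2+s[1]*d2
    return (a+b)/2,np.linalg.norm(a-b)
def proj(c,p):
    q=np.array(c['orientation']).T@(np.array(p)-c['eye']); return np.array([c['fx']*q[0]/q[2]+c['cx'],c['fy']*q[1]/q[2]+c['cy']])
E
python3 - <<'E'
from h import *
np.set_printoptions(precision=4,suppress=True)
cs={n:cap(n,n+'0.png') for n in('side','top')}
for n,c in cs.items(): print(n,c['eye'],c['fx'],c['orientation'])
s=bot.get_state();print(s['clock'],s['tcp_rot'],s['eef_pos'])
for l in 'stud_neck panel neighbour holder_center holder_hole tube_center tube_red_center tube_yellow_center rack scanner canister mouse'.split():
    r={n:bot.tip_of(n,l) for n in cs}
    for n in cs: print(l,n,[(np.round([d['xy'][0]*640,d['xy'][1]*480],1).tolist(),round(d['conf'],2)) for d in r[n][:3]])
    if r['side'] and r['top']: print('   ',*tri(cs['side'],r['side'][0]['xy'],cs['top'],r['top'][0]['xy']))
E
```

```text
pics
side [0.4388 0.6869 0.9559] 508.884993881489 [[-0.9776 -0.172   0.1216]
 [-0.2102  0.758  -0.6174]
 [ 0.014  -0.6291 -0.7772]]
top [0.4133 0.0145 1.0995] 598.5484334171315 [[-0.0126 -0.9879  0.1548]
 [-0.9999  0.0132  0.0028]
 [-0.0048 -0.1548 -0.9879]]
0.1 [[-0.9714 -0.2375 -0.0005]
 [-0.2375  0.9714  0.0016]
 [ 0.0001  0.0017 -1.    ]] [ 0.1306 -0.5338  0.2445]
stud_neck side [([403.3, 195.9], 0.59)]
stud_neck top [([380.9, 329.0], 0.64)]
    [ 0.4194 -0.0853  0.1648] 0.0017014432792582929
panel side [([384.8, 262.0], 0.61)]
panel top [([338.1, 329.5], 0.63)]
    [ 0.4269 -0.0252  0.0006] 0.010923216670462506
neighbour side [([380.4, 260.5], 0.68)]
neighbour top [([311.2, 316.5], 0.79)]
    [0.4431 0.023  0.0679] 0.0008419748585569482
holder_center side [([253.5, 251.3], 0.75), ([298.2, 268.4], 0.72)]
holder_center top [([300.0, 159.2], 0.93), ([292.6, 219.0], 0.92)]
    [0.7279 0.0401 0.0411] 0.004329422929758581
holder_hole side [([303.9, 270.8], 0.74), ([258.8, 234.6], 0.63)]
holder_hole top [([274.5, 224.2], 0.96), ([317.1, 163.1], 0.59)]
    [0.6013 0.0853 0.0679] 0.00702
[... 351 characters left out ...]
1390447
tube_yellow_center side [([391.9, 171.4], 0.72)]
tube_yellow_center top [([473.6, 312.5], 0.45)]
    [ 0.4502 -0.2542  0.0709] 0.006859030681875551
rack side [([376.1, 184.5], 0.59)]
rack top [([476.9, 287.5], 0.91)]
    [ 0.4926 -0.2845 -0.013 ] 0.005673030295030983
scanner side [([322.8, 385.7], 0.75), ([303.0, 270.7], 0.29)]
scanner top [([163.4, 282.9], 0.93), ([271.7, 227.0], 0.42)]
    [ 0.5105  0.2957 -0.003 ] 0.000301658065284929
canister side [([231.7, 346.8], 0.92)]
canister top [([191.3, 176.8], 0.82)]
    [ 0.7141  0.2502 -0.0138] 0.0009502876246868136
mouse side [([299.1, 179.1], 0.62)]
mouse top [([450.8, 180.4], 0.58)]
    [ 0.6933 -0.2419  0.0042] 0.005388974462649712
```

View pics/side0.png

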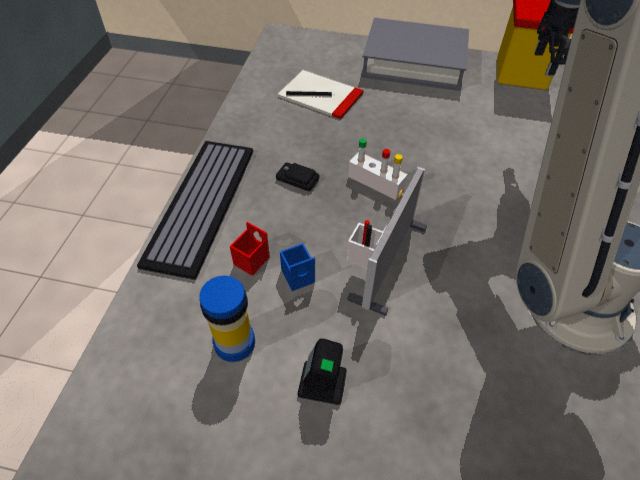

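View pics/top0.png

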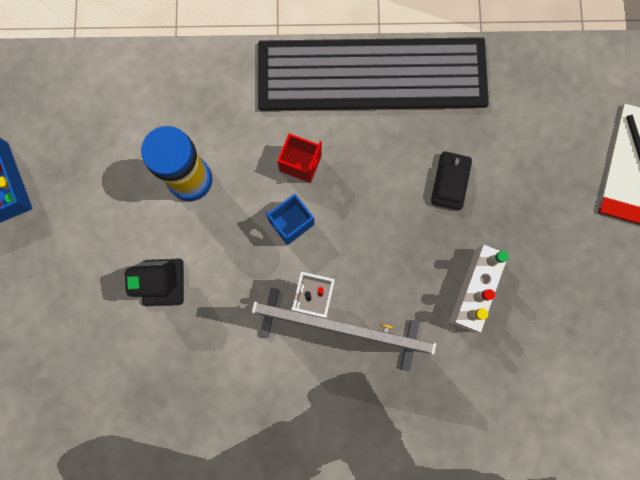

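The side view shows the blue holder at about (298,268), the red look-alike at (250,248), the rack on the right end of the panel (green cap at (362,143)), and the neighbour at (365,245). In the top view the panel top runs from (254,308) to (434,349), the brass head is at (386,326), the blue holder at (292,219), and the green cap at (502,257). Next I fit the shapes.

```bash
cat >> h.py <<'E'
from scipy.optimize import minimize
def boxpts(x0,x1,y0,y1,z0,z1): return np.array([[x,y,z] for x in(x0,x1) for y in(y0,y1) for z in(z0,z1)],float)
HB=[boxpts(-.032,.032,-.028,.028,0,.07),boxpts(-.032,-.028,-.028,.028,0,.092)]
PB=[boxpts(-.0075,.0075,-.14,.14,0,.178)]
def sil(c,boxes,x,y,z,yaw):
    m=np.zeros((480,640),np.uint8);R=np.array([[np.cos(yaw),-np.sin(yaw),0],[np.sin(yaw),np.cos(yaw),0],[0,0,1]])
    for b in boxes:
        p=np.array([proj(c,R@q+[x,y,z]) for q in b],np.float32)
        cv2.fillConvexPoly(m,np.round(cv2.convexHull(p)[:,0]*16).astype(np.int32),255,cv2.LINE_AA,4)
    return m/255.
def bluemask(c,ctr,r=60):
    h=cv2.cvtColor(c['color'],cv2.COLOR_RGB2HSV); m=((h[...,0]>100)&(h[...,0]<130)&(h[...,1]>130)&(h[...,2]>30)).astype(np.uint8)
    w=np.zeros_like(m);cv2.circle(w,tuple(int(v) for v in ctr),r,1,-1);m*=w
    n,l,s,_=cv2.connectedComponentsWithStats(m); k=1+np.argmax(s[1:,4]); return cv2.morphologyEx((l==k).astype(np.uint8),cv2.MORPH_CLOSE,np.ones((9,9))).astype(float)
def fit(cs,ms,boxes,p0,free=(0,1,3),steps=(.006,.006,.006,.15)):
    p0=np.array(p0,float);free=list(free)
    def f(q):
        p=p0.copy();p[free]=q
        return sum(np.abs(sil(c,boxes,*p)-m).sum()/m.sum() for c,m in zip(cs,ms))
    S=np.vstack([p0[free]]+[p0[free]+np.eye(len(free))[i]*steps[j] for i,j in enumerate(free)])
    r=minimize(f,p0[free],method='Nelder-Mead',options=dict(initial_simplex=S,xatol=1e-4,fatol=1e-4,maxiter=200)); p=p0.copy();p[free]=r.x
    return p,r.fun
E
python3 - <<'E'
from h import *
np.set_printoptions(precision=4,suppress=True)
cs={n:cap(n) for n in('side','top')}; S,T=cs['side'],cs['top']
ms=[bluemask(S,(298,268),32),bluemask(T,(291,219),40)]
print([m.sum() for m in ms])
for y in(-1.1,-.9,-.6,-.3,-2,.7,2.2): print(*fit([S,T],ms,HB,[.588,.062,0,y]))
# panel top
for a in((254.5,308.5),(434,348.5)): print('pt',atz(T,(a[0]/640,a[1]/480),.178))
for n,c in cs.items():
    h=cv2.cvtColor(c['color'],cv2.COLOR_RGB2HSV)
    for k,lo,hi in(('green',50,80),('yellow',22,33),('red',-1,6)):
        m=(h[...,0]>lo)&(h[...,0]<hi)&(h[...,1]>150)&(h[...,2]>90)
        x0,x1,y0,y1=(340,420,130,175) if n=='side' else (465,520,240,330)
        w=np.zeros_like(m);w[y0:y1,x0:x1]=1;ys,xs=np.nonzero(m&w)
        print(n,k,len(xs),(xs.min()+xs.max())/2,(ys.min()+ys.max())/2, atz(c,((xs.mean()+.5)/640,(ys.mean()+.5)/480),.113))
o=np.hstack([cv2.resize(S['color'][140:320,340:440],(400,600)[::1],interpolation=2) if 0 else cv2.resize(S['color'][150:320,340:430],(318,600),interpolation=2),cv2.resize(T['color'][290:380,370:440],(467,600),interpolation=2)])
cv2.imwrite('pics/crop1.png',o[:,:,::-1])
E
```

```text
[np.float64(1220.0), np.float64(1366.0)]
[ 0.6207  0.0576  0.     -0.9745] 0.21409377201664334
[ 0.6205  0.0573  0.     -0.9789] 0.21449145877778422
[ 0.6204  0.057   0.     -0.9599] 0.2145294715346715
[ 0.6207  0.0576  0.     -0.9742] 0.2135426176327046
[ 0.6177  0.0559  0.     -2.4974] 0.4683915337490875
[0.6197 0.0576 0.     0.5069] 0.4390768269960698
[0.6188 0.0595 0.     2.132 ] 0.37418201978244675
pt [0.4536 0.1087 0.178 ]
pt [ 0.3899 -0.1633  0.178 ]
side green 25 362.0 140.5 [ 0.5381 -0.3021  0.113 ]
side yellow 66 398.0 158.5 [ 0.4429 -0.2561  0.113 ]
side red 54 385.5 153.0 [ 0.475  -0.2698  0.113 ]
top green 87 502.5 256.0 [ 0.5374 -0.2969  0.113 ]
top yellow 117 481.5 313.0 [ 0.4426 -0.2566  0.113 ]
top red 101 488.0 294.5 [ 0.4738 -0.27    0.113 ]
```

View pics/crop1.png

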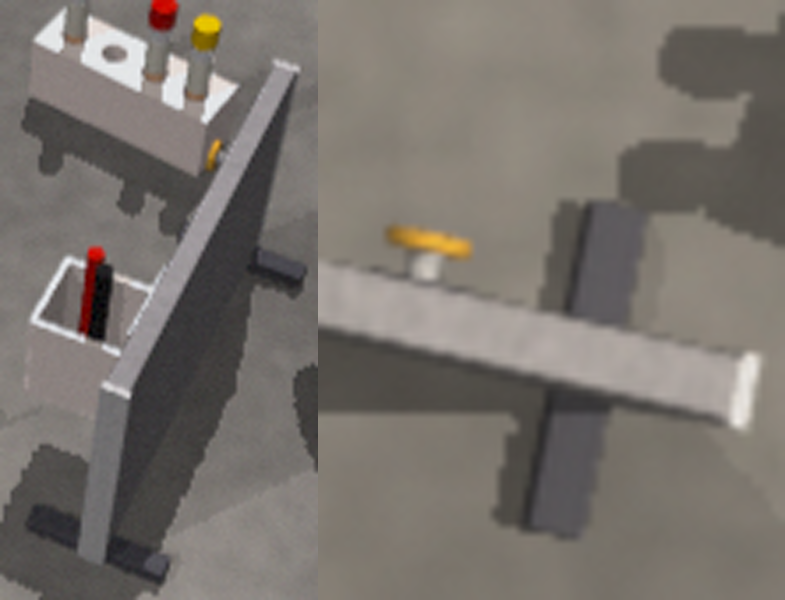

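The crop shows the brass head clear of the panel in both views: at side pixel (400.6,193.9) and top pixel (386.8,326.5). The side view may cut it slightly at the panel edge.

```bash
python3 - <<'E'
from h import *
np.set_printoptions(precision=4,suppress=True)
S,T=cap('side'),cap('top')
yaw=-.230;X=np.array([np.cos(yaw),np.sin(yaw),0]);Y=np.array([-X[1],X[0],0]);P=np.array([.4218,-.0273,0])
for n,c,box in(('side',S,(340,165,430,215)),('top',T,(370,310,400,340))):
    h=cv2.cvtColor(c['color'],cv2.COLOR_RGB2HSV);m=(h[...,0]>12)&(h[...,0]<28)&(h[...,1]>130)&(h[...,2]>60)
    w=np.zeros_like(m);w[box[1]:box[3],box[0]:box[2]]=1
    if n=='side': w[:185]=0
    ys,xs=np.nonzero(m&w);print(n,len(xs),xs.mean()+.5,ys.mean()+.5,xs.min(),xs.max(),ys.min(),ys.max())
    if n=='side': a=((xs.mean()+.5)/640,(ys.mean()+.5)/480)
    else: b=((xs.mean()+.5)/640,(ys.mean()+.5)/480)
q,g=tri(S,a,T,b);print('head',q,g,'panel frame',X@(q-P),Y@(q-P))
# plane constrained from each view
for c,p in((S,a),(T,b)):
    e,d=ray(c,p);t=(.0135+.004-X@(e-P))/(X@d);print(e+t*d,Y@(e+t*d-P))
# panel fit with side view top corners
for x,y in((-.0075,-.14),(.0075,-.14),(-.0075,.14),(.0075,.14)):
    w=P+x*X+y*Y+[0,0,.178];print('pred corner',proj(S,w),proj(T,w))
E
```

```text
side 20 400.4 194.0 398 402 190 197
top 32 387.0625 326.28125 381 392 324 328
head [ 0.4248 -0.0957  0.1584] 0.0008727156574286514 panel frame 0.01846950796057195 -0.06589236479561025
[ 0.4253 -0.0891  0.1652] -0.059335322590845445
[ 0.4242 -0.094   0.1726] -0.06439366574852116
pred corner [424.3319 169.7151] [433.2682 353.4311]
pred corner [417.8543 167.6338] [435.1053 343.6043]
pred corner [377.8148 262.3651] [253.1814 313.2512]
pred corner [370.447  259.5643] [255.4389 303.6368]
```

```bash
cat >> h.py <<'E'
from scipy.spatial.transform import Rotation as Ro
def go(p,a):
    s=bot.get_state();R=np.array(s['tcp_rot']);x=np.array([np.cos(a),np.sin(a),0]);z=np.array([0,0,-1.]);G=np.stack([x,np.cross(z,x),z],1)
    print('t',round(s['clock'],2),'pos',np.round(s['eef_pos'],4),'xang',round(np.arctan2(R[1,0],R[0,0]),4),'w',s['width'],'F',np.round(s['ft_force'],1),'q6',np.round(s['joint_pos'][5],2))
    print('shift mm',np.round(R.T@(np.array(p)-s['eef_pos'])*1000,1),'turn',np.round(np.degrees(Ro.from_matrix(R.T@G).as_rotvec()),1))
E
python3 -c "
from h import *
go([.6207,.0576,.17],-.975)"
```

```text
t 1.5 pos [ 0.1307 -0.5343  0.2453] xang -2.9018 w 0.0854122439052997 F [ 0.1 -0.1 -0.1] q6 -0.28
shift mm [-616.6  458.6   75.3] turn [   0.    -0.  -110.4]
```

```bash
python3 -m handwheel '-100 74 0 0 0 -20 0;-200 149 0 0 0 -40 0;-300 223 0 0 0 -60 0;-400 298 0 0 0 -80 0;-500 372 0 0 0 -100 0'; python3 -c "
from h import *
go([.6207,.0576,.17],-.975)"
```

```text
clock: 2.12
eef_pos: [0.3309, -0.2918, 0.2456]
tcp_rot: [[-0.378, -0.926, 0.001], [-0.926, 0.378, -0.0], [0.0, -0.001, -1.0]]
ft_force: [1.2, -0.4, 0.8]
width: 0.0854
gripper_force: 0.0
t 2.12 pos [ 0.3309 -0.2918  0.2456] xang -1.9581 w 0.08535290237838022 F [ 1.2 -0.4  0.8] q6 -0.02
shift mm [-433.  -136.3   75.7] turn [ -0.   -0.  -56.3]
```

```bash
python3 -m handwheel '-433 -136 0 0 0 -56.3 0;-433 -136 0 0 0 -56.3 0;-433 -136 0 0 0 -56.3 0;-433 -136 0 0 0 -56.3 0;-433 -136 0 0 0 -56.3 0'; python3 -c "
from h import *
go([.6207,.0576,.17],-.975)"
```

```text
clock: 2.75
eef_pos: [0.5318, -0.0522, 0.2456]
tcp_rot: [[0.523, -0.852, 0.001], [-0.852, -0.523, -0.0], [0.0, -0.001, -1.0]]
ft_force: [1.0, -0.8, -0.3]
width: 0.0854
gripper_force: 0.0
t 2.75 pos [ 0.5318 -0.0522  0.2456] xang -1.0201 w 0.08541252114432145 F [ 1.  -0.8 -0.3] q6 0.36
shift mm [ -47.1 -133.2   75.6] turn [-0.  -0.  -2.6]
```

```bash
python3 -m handwheel '-47 -133 30 0 0 -2.6 0;-47 -133 60 0 0 -2.6 0;-47 -133 75 0 0 -2.6 0;-47 -133 75 0 0 -2.6 0;-47 -133 75 0 0 -2.6 0'; python3 -c "
from h import *
go([.6207,.0576,.055],-.975)
S=cap('side','s1.png');T=cap('top','t1.png')
a=cv2.resize(S['color'][200:310,230:350],(480,440));b=cv2.resize(T['color'][150:280,240:330],(305,440))
cv2.imwrite('pics/crop2.png',np.hstack([a,b])[:,:,::-1])
"
```

```text
clock: 3.38
eef_pos: [0.6204, 0.0546, 0.1711]
tcp_rot: [[0.556, -0.831, 0.001], [-0.831, -0.556, -0.0], [0.001, -0.001, -1.0]]
ft_force: [-0.5, -0.5, 1.2]
width: 0.0849
gripper_force: 0.0
t 3.38 pos [0.6204 0.0546 0.1711] xang -0.9813 w 0.08488839082355479 F [-0.5 -0.5  1.2] q6 0.25
shift mm [ -2.4  -1.9 116.1] turn [-0.  -0.1 -0.4]
```

View pics/crop2.png

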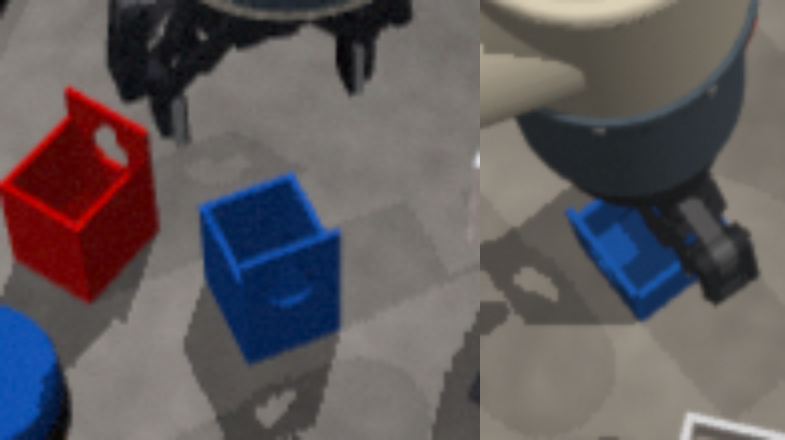

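The side crop shows the holder upright, its back wall (with the keyhole) towards the camera, between the open fingers, as the fit predicted. I descend.

```bash
python3 -m handwheel '0 -2 50 0 0 0 0;0 -2 90 0 0 0 0;0 -2 116 0 0 0 0;0 -2 116 0 0 0 0;0 -2 116 0 0 0 0'; python3 -m handwheel '0 0 0 0 0 0 1;0 0 0 0 0 0 1;0 0 0 0 0 0 1;0 0 0 0 0 0 1;0 0 0 0 0 0 1'; python3 -c "
from h import *
go([.6207,.0576,.055],-.975)"
```

```text
clock: 4.1
eef_pos: [0.6231, 0.0559, 0.0566]
tcp_rot: [[0.556, -0.831, 0.004], [-0.831, -0.556, 0.0], [0.002, -0.003, -1.0]]
ft_force: [0.3, -0.1, 0.7]
width: 0.0855
gripper_force: 0.0
clock: 4.72
eef_pos: [0.623, 0.0563, 0.0562]
tcp_rot: [[0.556, -0.831, 0.003], [-0.831, -0.556, 0.0], [0.002, -0.003, -1.0]]
ft_force: [0.4, -0.2, 6.4]
width: 0.0552
gripper_force: 63.4
t 4.72 pos [0.623  0.0563 0.0562] xang -0.9808 w 0.055189421431119136 F [ 0.4 -0.2  6.4] q6 0.25
shift mm [-2.4  1.2  1.2] turn [-0.2 -0.1 -0.3]
```

```bash
python3 -m handwheel '0 0 -60 0 0 0 1;0 0 -120 0 0 0 1;0 0 -180 0 0 0 1;0 0 -180 0 0 0 1;0 0 -180 0 0 0 1'; python3 -c "
from h import *
go([.56,-.115,.235],-.230)"
```

```text
clock: 5.35
eef_pos: [0.6213, 0.0564, 0.2336]
tcp_rot: [[0.556, -0.831, -0.001], [-0.831, -0.556, 0.001], [-0.001, 0.001, -1.0]]
ft_force: [0.5, -0.4, -2.4]
width: 0.0552
gripper_force: 63.5
t 5.35 pos [0.6213 0.0564 0.2336] xang -0.9815 w 0.055216394557492866 F [ 0.5 -0.4 -2.4] q6 0.25
shift mm [108.4 146.2  -1.5] turn [  0.    0.1 -43.1]
```

```bash
python3 -m handwheel '30 40 0 0 0 -10 1;60 80 0 0 0 -20 1;90 120 0 0 0 -30 1;108 146 0 0 0 -40 1;108 146 0 0 0 -43.1 1'; python3 -c "
from h import *
go([.4836,-.1094,.156],-.230)"
```

```text
clock: 5.98
eef_pos: [0.5586, -0.1168, 0.2323]
tcp_rot: [[0.974, -0.227, -0.004], [-0.227, -0.974, 0.0], [-0.004, 0.001, -1.0]]
ft_force: [-0.1, 0.6, -0.9]
width: 0.055
gripper_force: 63.4
t 5.97 pos [ 0.5586 -0.1168  0.2323] xang -0.2291 w 0.05501853564763888 F [-0.1  0.6 -0.9] q6 1.27
shift mm [-74.5   9.8  76.6] turn [0.1 0.2 0.1]
```

```bash
python3 -m handwheel '0 10 40 0 0 0 1;0 10 76 0 0 0 1;-40 10 76 0 0.2 0 1;-74 10 76 0 0.2 0 1;-74 10 76 0 0.2 0 1'; python3 -c "
from h import *
go([.4836,-.1094,.156],-.230)
S=cap('side','s2.png');T=cap('top','t2.png')
a=cv2.resize(S['color'][130:280,300:430],(468,540),interpolation=2);b=cv2.resize(T['color'][240:370,350:430],(332,540),interpolation=2)
cv2.imwrite('pics/crop3.png',np.hstack([a,b])[:,:,::-1])
m=bluemask(S,(365,200),60);print(m.sum())
print(fit([S],[m],HB,[.4813,-.1089,.1,-.23],free=(0,1,2)))
for n,c in(('side',S),('top',T)):
  print(n,[(np.round([d['xy'][0]*640,d['xy'][1]*480],1).tolist(),round(d['conf'],2)) for l in('holder_hole','stud_neck') for d in bot.tip_of(n,l)[:2]])
"
```

```text
clock: 6.6
eef_pos: [0.4832, -0.1074, 0.1568]
tcp_rot: [[0.974, -0.227, -0.001], [-0.227, -0.974, -0.0], [-0.0, 0.0, -1.0]]
ft_force: [1.3, -0.6, -0.3]
width: 0.0553
gripper_force: 63.5
t 6.6 pos [ 0.4832 -0.1074  0.1568] xang -0.2289 w 0.05534549790156182 F [ 1.3 -0.6 -0.3] q6 1.24
shift mm [0.8 1.8 0.8] turn [0.  0.  0.1]
899.0
(array([ 0.48621253, -0.19810141,  0.00412783, -0.23      ]), np.float64(0.4501908438570089))
side [([257.4, 235.3], 0.91), ([387.5, 186.1], 0.62), ([403.1, 196.1], 0.53)]
top [([317.7, 160.6], 0.65), ([390.5, 306.3], 0.46), ([384.1, 327.7], 0.51)]
```

View pics/crop3.png

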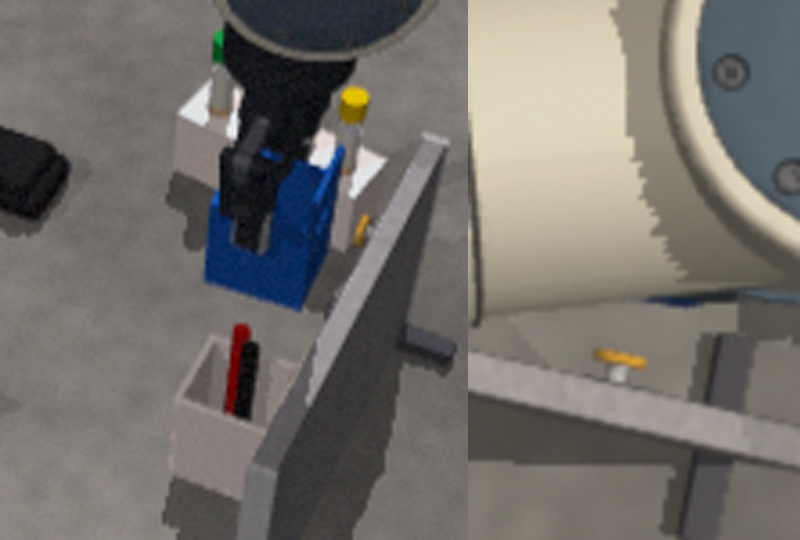

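The side crop shows the held holder level in front of the stud, with its lower corners near side pixels (384,215.6) at the back and (357,208) at the front. The whole brass head is visible at about (401,194), and at (387,326) in the top view. I compare these with the model's prediction.

```bash
python3 - <<'E'
from h import *
np.set_printoptions(precision=4,suppress=True)
S=cap('side');T=cap('top');s=bot.get_state();t=np.array(s['eef_pos']);R=np.array(s['tcp_rot']);X=R[:,0];Y=-R[:,1];Z=np.array([0,0,1.])
C=t-.0024*X-Z*.0562
W=lambda x,y,z:C+x*X+y*Y+z*Z
for n,p in dict(bb=(-.032,.028,0),fb=(.032,.028,0),bt=(-.032,-.028,.092),btp=(-.032,.028,.092),hole=(-.03,0,.058)).items(): print(n,proj(S,W(*p)),proj(T,W(*p)))
hole=W(-.03,0,.058)
q,g=tri(S,(387.5/640,186.1/480),T,(390.5/640,306.3/480)); print('net hole',q,g,'pred',hole)
for a,b in(((403.1,196.1),(384.1,327.7)),((403.3,195.9),(380.9,329.0))):
  q,g=tri(S,(a[0]/640,a[1]/480),T,(b[0]/640,b[1]/480)); print('net stud',q,g)
head=tri(S,(400.5/640,194/480),T,(387.06/640,326.3/480))[0];print('head',head,'neck',head-.006*X)
d=hole-(head-.006*X);print('hole rel neck in panel axes',X@d,Y@d,d[2])
for p in [(x,y,z) for x in(-4,4) for y in(0,) for z in(0,)]: pass
# predicted head disc extents
for z in(.150,.154,.158):
  pts=[];N=np.array([head[0],head[1],z])
  for y in (-.066,-.063,-.06):
    N=np.array([.4218,-.0273,0])+.0115*X+y*Y+z*Z
    pts=np.array([[proj(c,N+dx*X+.01*(np.cos(k)*Y+np.sin(k)*Z)) for dx in(.004,.008) for k in np.linspace(0,6.28,40)] for c in(S,T)])
    print(z,y,'side',pts[0].min(0),pts[0].max(0),'top',pts[1].min(0),pts[1].max(0))
E
```

```text
bb [380.6088 216.4241] [368.575  305.5907]
fb [354.2315 207.0315] [376.2793 268.0777]
bt [394.364  170.7006] [410.3586 310.7317]
btp [385.0686 187.4793] [373.8348 302.6942]
hole [387.1202 189.8529] [389.6057 306.4436]
net hole [ 0.455  -0.1004  0.1711] 0.0007673582568168125 pred [ 0.4549 -0.1004  0.1596]
net stud [ 0.4205 -0.0909  0.1583] 0.003432651950207149
net stud [ 0.4194 -0.0852  0.1648] 0.0016354191843959613
head [ 0.4246 -0.0957  0.1585] neck [ 0.4188 -0.0943  0.1585]
hole rel neck in panel axes 0.036579072023456886 0.0022127587166595013 0.0011468661767767563
0.15 -0.066 side [397.9665 192.1411] [403.0503 201.4563] top [379.8592 324.0297] [392.9366 329.3133]
0.15 -0.063 side [397.492  193.0408] [402.5854 202.368 ] top [377.9879 323.6148] [391.0586 328.8977]
0.15 -0.06 side [397.0159 193.9434] [402.1191 203.2825] top [376.117  323.1995] [389.1809 328.4822]
0.154 -0.066 side [398.2027 190.8583] [403.2999 200.2031] top [380.1269 323.9862] [393.2604 329.2921]
0.154 -0.063 side [397.7271 191.7585] [402.8341 201.1154] top [378.2476 323.5695] [391.3743 328.8748]
0.154 -0.06 side [397.2501 192.6616] [402.3668 202.0306] top [376.3689 323.1525] [389.4887 328.4575]
0.158 -0.066 side [398.4402 189.5681] [403.5509 198.9429] top [380.3968 323.9423] [393.5869 329.2707]
0.158 -0.063 side [397.9637 190.4689] [403.0841 199.8558] top [378.5096 323.5238] [391.6927 328.8516]
0.158 -0.06 side [397.4857 191.3725] [402.6159 200.7716] top [376.6228 323.105 ] [389.7991 328.4326]
```

```bash
cat >> h.py <<'E'
def fit_held(S,p0,free=(0,2),pitch=False,ctr=(372,195),r=50,ztop=150):
    h=cv2.cvtColor(S['color'],cv2.COLOR_RGB2HSV)
    blue=bluemask(S,ctr,r)>0; blue&=((h[...,0]>100)&(h[...,0]<130)&(h[...,1]>130)&(h[...,2]>30)); dark=(h[...,2]<75)&~blue
    dark=cv2.dilate(dark.astype(np.uint8),np.ones((3,3)))>0; dark[:,:]|=False
    w=np.ones_like(blue); w[:150]=0
    p0=np.array(p0,float);free=list(free)
    def f(q):
        p=p0.copy();p[free]=q;m=sil(S,HB,*p); return (np.abs(m-blue)*(~dark|blue)*w).sum()/blue.sum()
    st=np.array([.006,.006,.006,.1])
    X0=np.vstack([p0[free]]+[p0[free]+np.eye(len(free))[i]*st[j] for i,j in enumerate(free)])
    r_=minimize(f,p0[free],method='Nelder-Mead',options=dict(initial_simplex=X0,xatol=1e-4,fatol=1e-4));p=p0.copy();p[free]=r_.x
    v=S['color'].copy();m=(sil(S,HB,*p)>.5).astype(np.uint8);cv2.drawContours(v,cv2.findContours(m,0,2)[0],-1,(255,255,0),1)
    return p,f(p0[free]),r_.fun,blue.sum(),v
E
python3 - <<'E'
from h import *
np.set_printoptions(precision=4,suppress=True)
go([.4836,-.1094,.156],-.230)
s=bot.get_state();t=np.array(s['eef_pos']);R=np.array(s['tcp_rot']);C=t-.0024*R[:,0]-[0,0,.0562];S=cap('side')
p0=[*C,np.arctan2(R[1,0],R[0,0])];print(p0)
for fr in((0,2),(0,1,2)):
    r=fit_held(S,p0,fr);print(*r[:4])
cv2.imwrite('pics/fit3.png',cv2.resize(r[4][130:280,300:430],(468,540),interpolation=cv2.INTER_NEAREST)[:,:,::-1])
E
```

```text
t 7.0 pos [ 0.4865 -0.1078  0.1579] xang -0.2294 w 0.05549030605745781 F [-0.6  0.1 -0.1] q6 1.24
shift mm [-2.4  2.2  1.9] turn [ 0.  -0.2  0. ]
[np.float64(0.4841331085672678), np.float64(-0.10727218956379006), np.float64(0.10168470580054184), np.float64(-0.22941439938645272)]
[ 0.4858 -0.1073  0.1076 -0.2294] 0.11060275962236747 0.07086510530137981 864
[ 0.4856 -0.1093  0.1053 -0.2294] 0.11060275962236747 0.06896786492374726 864
```

View pics/fit3.png

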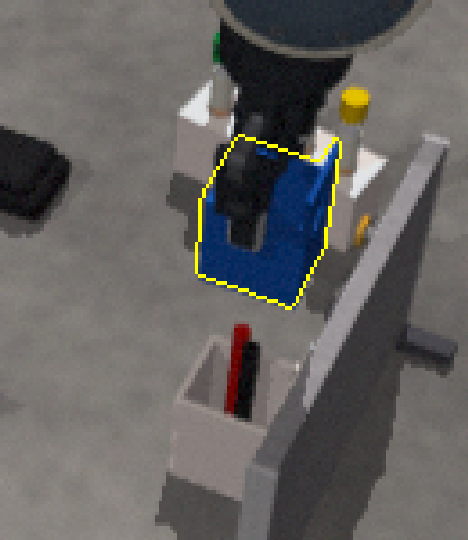

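The fitted outline matches the visible holder edges. I correct the height by about 4.5 mm and the sideways position by 1 mm, then advance while watching the force.

```bash
python3 -m handwheel '0 1 4.5 0 0 0 1;-8 1 4.5 0 0 0 1;-15 1 4.5 0 0 0 1;-19 1 4.5 0 0 0 1;-22 1 4.5 0 0 0 1';python3 -m handwheel '-2 0 0 0 0 0 1;-4 0 0 0 0 0 1;-6 0 0 0 0 0 1;-8 0 0 0 0 0 1;-8 0 0 0 0 0 1'; python3 -c "
from h import *
go([.4836,-.1094,.156],-.230)"
```

```text
clock: 7.68
eef_pos: [0.4643, -0.1036, 0.154]
tcp_rot: [[0.974, -0.227, 0.004], [-0.227, -0.974, -0.001], [0.004, -0.0, -1.0]]
ft_force: [0.7, -0.5, -0.8]
width: 0.0552
gripper_force: 63.5
clock: 8.3
eef_pos: [0.4566, -0.1019, 0.1537]
tcp_rot: [[0.974, -0.227, 0.003], [-0.227, -0.974, -0.001], [0.003, -0.0, -1.0]]
ft_force: [0.8, -0.4, -1.2]
width: 0.0553
gripper_force: 63.5
t 8.3 pos [ 0.4566 -0.1019  0.1537] xang -0.2291 w 0.05530106431553106 F [ 0.8 -0.4 -1.2] q6 1.22
shift mm [28.   1.2 -2.2] turn [-0.  -0.2  0. ]
```

```bash
python3 -m handwheel '-2 0 0 0 0 0 1;-4 0 0 0 0 0 1;-6 0 0 0 0 0 1;-6.5 0 0 0 0 0 1;-6.5 0 0 0 0 0 1'; python3 -c "
from h import *
go([.4836,-.1094,.156],-.230)
S=cap('side','s4.png');T=cap('top','t4.png')
a=cv2.resize(S['color'][140:240,340:440],(500,500),interpolation=2);b=cv2.resize(T['color'][280:370,350:410],(300,450),interpolation=2);b=cv2.copyMakeBorder(b,0,50,0,0,0)
cv2.imwrite('pics/crop4.png',np.hstack([a,b])[:,:,::-1])"
```

```text
clock: 8.93
eef_pos: [0.4509, -0.1005, 0.1539]
tcp_rot: [[0.974, -0.227, 0.005], [-0.227, -0.974, -0.001], [0.005, -0.0, -1.0]]
ft_force: [3.0, -1.5, -1.9]
width: 0.0553
gripper_force: 63.2
t 8.93 pos [ 0.4509 -0.1005  0.1539] xang -0.2291 w 0.05532122830166026 F [ 3.  -1.5 -1.9] q6 1.22
shift mm [33.8  1.2 -2. ] turn [-0.  -0.3  0.1]
```

View pics/crop4.png

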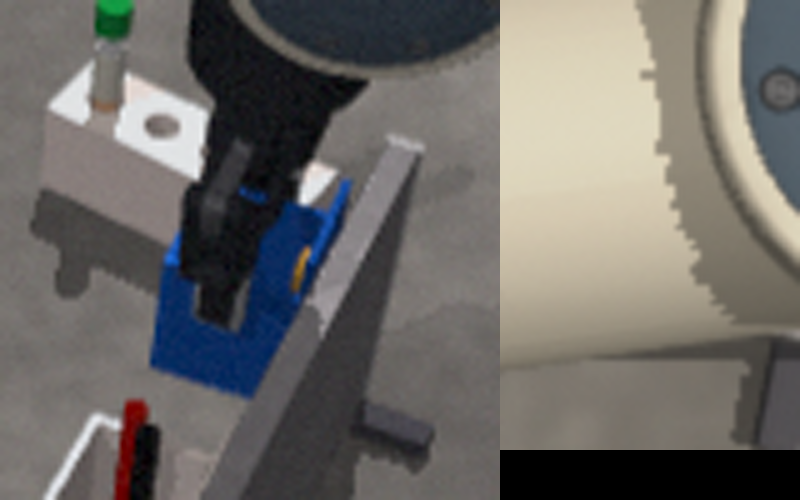

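The brass head now shows inside the holder, in front of its back wall (side pixel about (400,193)), so the round end has passed over it. I slide down, watching the force.

```bash
python3 -m handwheel '1 0 3 0 0 0 1;1 0 7 0 0 0 1;1 0 10 0 0 0 1;1 0 13 0 0 0 1;1 0 13 0 0 0 1'; python3 -m handwheel '0 0 1 0 0 0 1;0 0 2 0 0 0 1;0 0 2 0 0 0 1'
```

```text
clock: 9.65
eef_pos: [0.4511, -0.1007, 0.1403]
tcp_rot: [[0.974, -0.227, 0.003], [-0.227, -0.974, -0.001], [0.003, 0.0, -1.0]]
ft_force: [-0.0, 0.4, -1.8]
width: 0.0558
gripper_force: 63.5
clock: 10.02
eef_pos: [0.4513, -0.1007, 0.1386]
tcp_rot: [[0.974, -0.227, 0.003], [-0.227, -0.974, -0.001], [0.003, 0.0, -1.0]]
ft_force: [0.9, -0.1, -1.0]
width: 0.0555
gripper_force: 63.5
```

```bash
python3 -m handwheel '0 0 1 0 0 0 1;0 0 2 0 0 0 1;0 0 2 0 0 0 1'; python3 -m handwheel '0 0 1 0 0 0 1;0 0 2 0 0 0 1;0 0 2 0 0 0 1'
```

```text
clock: 10.4
eef_pos: [0.4515, -0.1007, 0.1375]
tcp_rot: [[0.974, -0.227, 0.004], [-0.227, -0.974, -0.001], [0.004, 0.0, -1.0]]
ft_force: [-2.1, 2.1, 5.7]
width: 0.0555
gripper_force: 64.3
clock: 10.78
eef_pos: [0.4516, -0.1008, 0.1369]
tcp_rot: [[0.974, -0.227, 0.005], [-0.227, -0.974, -0.001], [0.005, 0.0, -1.0]]
ft_force: [-6.2, 3.5, 15.8]
width: 0.0553
gripper_force: 65.1
```

```bash
python3 -m handwheel '0 0 1 0 0 0 1;0 0 2 0 0 0 1;0 0 2 0 0 0 1'
```

```text
clock: 11.15
eef_pos: [0.4517, -0.1008, 0.1364]
tcp_rot: [[0.974, -0.226, 0.006], [-0.226, -0.974, -0.002], [0.006, 0.0, -1.0]]
ft_force: [-10.7, 5.8, 27.7]
width: 0.0554
gripper_force: 66.0
```

Firm upward resistance at the expected travel means it is seated. I unload, open and rise.

```bash
python3 -m handwheel '0 0 -3 0 0 0 1;0 0 -4 0 0 0 1;0 0 -4 0 0 0 0;0 0 -4 0 0 0 0;0 0 -4 0 0 0 0'; python3 -m handwheel '0 0 -4 0 0 0 0;0 0 -4 0 0 0 0;5 0 -40 0 0 0 0;5 0 -90 0 0 0 0;5 0 -90 0 0 0 0'
```

```text
clock: 11.78
eef_pos: [0.4514, -0.1007, 0.1364]
tcp_rot: [[0.974, -0.227, 0.003], [-0.227, -0.974, -0.001], [0.003, 0.0, -1.0]]
ft_force: [-0.4, -0.1, -0.2]
width: 0.0851
gripper_force: 0.0
clock: 12.4
eef_pos: [0.4583, -0.102, 0.2308]
tcp_rot: [[0.974, -0.227, 0.012], [-0.227, -0.974, -0.001], [0.012, -0.001, -1.0]]
ft_force: [-0.0, -0.4, -0.0]
width: 0.0849
gripper_force: 0.0
```

```bash
python3 - <<'E'
from h import *
S=cap('side');T=cap('top')
P=[]
for n,c in(('side',S),('top',T)):
    h=cv2.cvtColor(c['color'],cv2.COLOR_RGB2HSV);m=(h[...,0]>45)&(h[...,0]<85)&(h[...,1]>110)&(h[...,2]>40)
    x0,x1,y0,y1=(345,380,130,165) if n=='side' else (465,520,240,280)
    w=np.zeros_like(m);w[y0:y1,x0:x1]=1;ys,xs=np.nonzero(m&w);P.append(((xs.mean()+.5)/640,(ys.mean()+.5)/480));print(len(xs))
print(tri(S,P[0],T,P[1]),atz(S,P[0],.112),atz(T,P[1],.113))
go([.5377,-.2995,.2],-.426)
E
```

```text
61
0
 ** On entry to DLASCL parameter number  4 had an illegal value
 ** On entry to DLASCL parameter number  4 had an illegal value
 ** On entry to DLASCL parameter number  4 had an illegal value
 ** On entry to DLASCL parameter number  4 had an illegal value
 ** On entry to DLASCL parameter number  5 had an illegal value
 ** On entry to DLASCL parameter number  4 had an illegal value<stdin>:7: RuntimeWarning: Mean of empty slice.
  ret = ret.dtype.type(ret / rcount)
Traceback (most recent call last):
  File "h.py", line 15, in tri
    A=np.stack([d1,-d2],1);s=np.linalg.lstsq(A,e2-e1,rcond=None)[0]
                             ~~~~~~~~~~~~~~~^^^^^^^^^^^^^^^^^^^^
numpy.linalg.LinAlgError: SVD did not converge in Linear Least Squares
```

```bash
python3 - <<'E'
from h import *
np.set_printoptions(precision=4,suppress=True)
S=cap('side');T=cap('top');T['color']=cv2.imread('pics/top0.png')[:,:,::-1].copy()
cv2.imwrite('pics/s5.png',S['color'][:,:,::-1])
P=[]
for n,c in(('side',S),('top',T)):
    h=cv2.cvtColor(c['color'],cv2.COLOR_RGB2HSV);m=(h[...,0]>45)&(h[...,0]<85)&(h[...,1]>110)&(h[...,2]>40)
    x0,x1,y0,y1=(345,380,130,165) if n=='side' else (465,520,240,280)
    w=np.zeros_like(m);w[y0:y1,x0:x1]=1;ys,xs=np.nonzero(m&w);P.append(((xs.mean()+.5)/640,(ys.mean()+.5)/480))
print(tri(S,P[0],T,P[1]),atz(S,P[0],.112),atz(T,P[1],.113))
go([.5377,-.2995,.2],-.426)
b=cv2.resize(S['color'][140:240,340:440],(600,600),interpolation=2);cv2.imwrite('pics/crop5.png',b[:,:,::-1])
E
```

```text
(array([ 0.5373, -0.2962,  0.1119]), np.float64(0.0007239467486920875)) [ 0.5377 -0.2961  0.112 ] [ 0.5368 -0.2958  0.113 ]
t 12.6 pos [ 0.4554 -0.1017  0.2257] xang -0.2293 w 0.08534477114110545 F [-0.4 -0.  -0.6] q6 1.22
shift mm [125.1 174.   25.9] turn [ 0.  -0.1 11.3]
```

View pics/crop5.png

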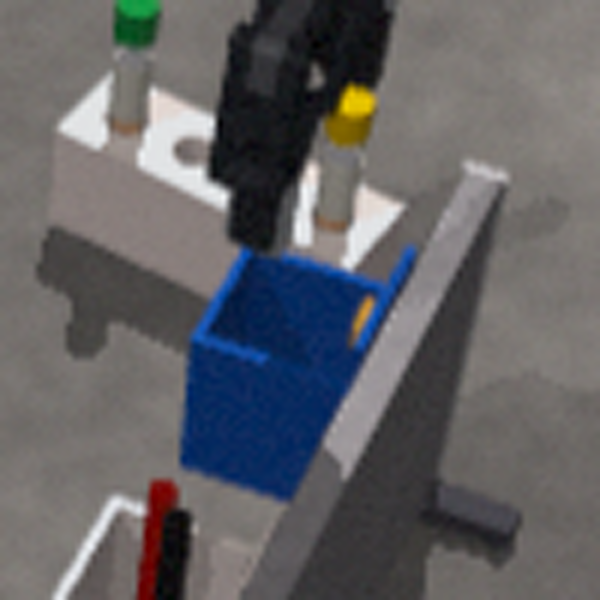

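The holder hangs level on the stud, with the brass head visible near the upper part of the back wall. Next is the tube.

```bash
python3 -m handwheel '35 48 0 0 0 4 0;70 96 0 0 0 9.8 0;105 145 10 0 0 9.8 0;124 171 20 0 0 9.8 0;124 171 20 0 0 9.8 0'; python3 -m handwheel '0 0 0 0 0 0 0;0 0 0 0 0 0 0'; python3 -c "
from h import *
go([.5373,-.2962,.107],-.40)"
```

```text
clock: 13.22
eef_pos: [0.5371, -0.298, 0.2034]
tcp_rot: [[0.92, -0.392, -0.002], [-0.392, -0.92, 0.001], [-0.003, -0.0, -1.0]]
ft_force: [0.2, 0.6, 0.3]
width: 0.0852
gripper_force: 0.0
clock: 13.48
eef_pos: [0.5379, -0.2956, 0.2077]
tcp_rot: [[0.921, -0.389, 0.004], [-0.389, -0.921, -0.001], [0.004, -0.001, -1.0]]
ft_force: [-0.0, 0.5, 0.8]
width: 0.0856
gripper_force: 0.0
t 13.47 pos [ 0.5379 -0.2956  0.2077] xang -0.3991 w 0.08558026649914177 F [-0.   0.5  0.8] q6 1.42
shift mm [ -0.8   0.8 100.7] turn [-0.  -0.2  0.1]
```

```bash
python3 -m handwheel '-1 1 50 0 0 0 0;-1 1 90 0 0 0 0;-1 1 100 0 0 0 0;-1 1 100 0 0 0 0;-1 1 100 0 0 0 0'; python3 -m handwheel '0 0 0 0 0 0 1;0 0 0 0 0 0 1;0 0 0 0 0 0 1;0 0 0 0 0 0 1;0 0 0 0 0 0 1'; python3 -m handwheel '0 0 0 0 0 0 1;0 0 0 0 0 0 1;0 0 0 0 0 0 1'
```

```text
clock: 14.1
eef_pos: [0.5383, -0.2974, 0.1095]
tcp_rot: [[0.921, -0.389, 0.007], [-0.389, -0.921, -0.002], [0.007, -0.0, -1.0]]
ft_force: [-0.0, -0.1, 0.6]
width: 0.0857
gripper_force: 0.0
clock: 14.72
eef_pos: [0.5372, -0.2972, 0.1074]
tcp_rot: [[0.921, -0.39, 0.004], [-0.39, -0.921, -0.001], [0.004, -0.001, -1.0]]
ft_force: [0.1, 0.3, 1.2]
width: 0.0169
gripper_force: 58.5
clock: 15.1
eef_pos: [0.5371, -0.2972, 0.1074]
tcp_rot: [[0.921, -0.39, 0.004], [-0.39, -0.921, -0.001], [0.004, -0.001, -1.0]]
ft_force: [0.0, 0.3, 2.8]
width: 0.017
gripper_force: 58.6
```

```bash
python3 -m handwheel '0 0 -40 0 0 0 1;0 0 -90 0 0 0 1;0 0 -150 0 0 0 1;0 0 -205 0 0 0 1;0 0 -205 0 0 0 1'; python3 -m handwheel '0 0 0 0 0 0 1'; python3 -c "
from h import *
go([.453,-.101,.31],-.229)"
```

```text
clock: 15.72
eef_pos: [0.5375, -0.2978, 0.3173]
tcp_rot: [[0.921, -0.39, 0.012], [-0.39, -0.921, -0.004], [0.013, -0.001, -1.0]]
ft_force: [0.8, 0.5, -1.3]
width: 0.0172
gripper_force: 58.6
clock: 15.85
eef_pos: [0.5361, -0.2965, 0.3111]
tcp_rot: [[0.921, -0.39, 0.002], [-0.39, -0.921, 0.001], [0.002, -0.001, -1.0]]
ft_force: [0.3, -0.1, -0.8]
width: 0.0171
gripper_force: 58.6
t 15.85 pos [ 0.5361 -0.2965  0.3111] xang -0.4002 w 0.017068469558858924 F [ 0.3 -0.1 -0.8] q6 1.42
shift mm [-152.7 -147.7    1. ] turn [-0.1 -0.1 -9.8]
```

```bash
python3 -m handwheel '-38 -37 0 0 0 -3 1;-76 -74 0 0 0 -6 1;-115 -111 0 0 0 -9.8 1;-153 -148 0 0 0 -9.8 1;-153 -148 0 0 0 -9.8 1'; python3 -m handwheel '0 0 0 0 0 0 1;0 0 0 0 0 0 1;0 0 0 0 0 0 1'; python3 -c "
from h import *
np.set_printoptions(precision=4,suppress=True)
go([.453,-.101,.20],-.229)
S=cap('side','s6.png');T=cap('top')
print(fit_held(S,[.4492,-.1002,.083,-.229],(0,1,2),ctr=(385,200))[:4])
b=cv2.resize(S['color'][80:240,330:450],(450,600),interpolation=2);cv2.imwrite('pics/crop6.png',b[:,:,::-1])
"
```

```text
clock: 16.48
eef_pos: [0.4513, -0.0986, 0.3108]
tcp_rot: [[0.975, -0.223, 0.002], [-0.223, -0.975, -0.0], [0.001, -0.0, -1.0]]
ft_force: [0.6, -0.6, 0.6]
width: 0.0169
gripper_force: 58.7
clock: 16.85
eef_pos: [0.4533, -0.1017, 0.3111]
tcp_rot: [[0.974, -0.229, 0.002], [-0.229, -0.974, -0.001], [0.002, 0.0, -1.0]]
ft_force: [-0.2, 0.0, -0.7]
width: 0.0173
gripper_force: 58.7
t 16.85 pos [ 0.4533 -0.1017  0.3111] xang -0.2307 w 0.01726986259523213 F [-0.2  0.  -0.7] q6 1.22
shift mm [ -0.7  -0.7 111.1] turn [ 0.  -0.1 -0.1]
(array([ 0.4615, -0.3363, -0.1592, -0.229 ]), np.float64(0.3657400085163331), np.float64(0.2480442849321735), np.int64(967))
```

View pics/crop6.png

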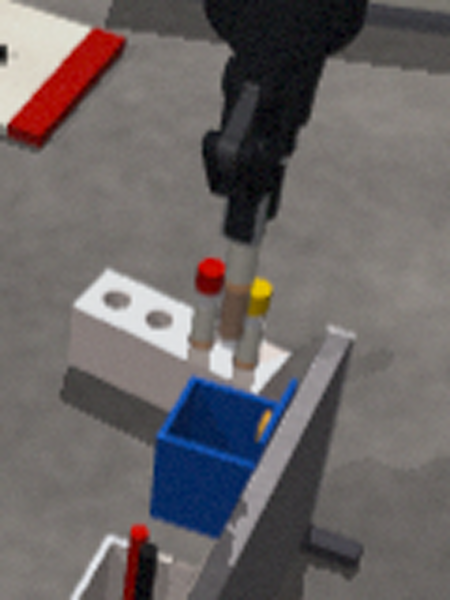

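The tube hangs vertically, foot at crop (232,340). Dropping it straight down ends about at the middle of the holder floor (crop (210,495)). I lower it.

```bash
python3 -m handwheel '0 0 30 0 0 0 1;0 0 60 0 0 0 1;0 0 90 0 0 0 1;0 0 108 0 0 0 1;0 0 114 0 0 0 1'; python3 -m handwheel '0 0 2 0 0 0 1;0 0 4 0 0 0 1;0 0 5 0 0 0 1;0 0 6 0 0 0 1;0 0 6 0 0 0 1'
```

```text
clock: 17.58
eef_pos: [0.4529, -0.1014, 0.1966]
tcp_rot: [[0.974, -0.228, 0.001], [-0.228, -0.974, -0.001], [0.001, 0.001, -1.0]]
ft_force: [-0.2, -0.4, 1.0]
width: 0.017
gripper_force: 58.7
clock: 18.2
eef_pos: [0.4535, -0.1011, 0.1918]
tcp_rot: [[0.974, -0.227, 0.004], [-0.227, -0.974, -0.001], [0.004, -0.0, -1.0]]
ft_force: [-0.1, -0.4, -0.1]
width: 0.0171
gripper_force: 58.7
```

```bash
python3 -m handwheel '0 0 1 0 0 0 1;0 0 2 0 0 0 1;0 0 3 0 0 0 1;0 0 3 0 0 0 1'; python3 -m handwheel '0 0 1 0 0 0 1;0 0 2 0 0 0 1;0 0 2 0 0 0 1'
```

```text
clock: 18.7
eef_pos: [0.4534, -0.1011, 0.1886]
tcp_rot: [[0.974, -0.227, 0.003], [-0.227, -0.974, -0.001], [0.003, 0.0, -1.0]]
ft_force: [0.1, 0.9, -0.2]
width: 0.017
gripper_force: 58.7
clock: 19.08
eef_pos: [0.4534, -0.1011, 0.1866]
tcp_rot: [[0.974, -0.227, 0.003], [-0.227, -0.974, -0.001], [0.003, 0.0, -1.0]]
ft_force: [-0.5, 0.4, -0.3]
width: 0.0169
gripper_force: 58.7
```

```bash
python3 -m handwheel '0 0 0.5 0 0 0 1;0 0 1 0 0 0 1;0 0 1 0 0 0 1'
```

```text
clock: 19.45
eef_pos: [0.4535, -0.1011, 0.1856]
tcp_rot: [[0.974, -0.227, 0.003], [-0.227, -0.974, -0.001], [0.003, 0.0, -1.0]]
ft_force: [0.1, 0.3, 0.1]
width: 0.017
gripper_force: 58.7
```

```bash
python3 -m handwheel '0 0 0.5 0 0 0 1;0 0 1 0 0 0 1;0 0 1 0 0 0 1';python3 -m handwheel '0 0 0.5 0 0 0 1;0 0 1 0 0 0 1;0 0 1 0 0 0 1'
```

```text
clock: 19.82
eef_pos: [0.4534, -0.1011, 0.1846]
tcp_rot: [[0.974, -0.227, 0.003], [-0.227, -0.974, -0.001], [0.003, 0.0, -1.0]]
ft_force: [-0.6, -0.8, -0.3]
width: 0.0169
gripper_force: 58.7
clock: 20.2
eef_pos: [0.4535, -0.1011, 0.1836]
tcp_rot: [[0.974, -0.227, 0.003], [-0.227, -0.974, -0.001], [0.003, 0.0, -1.0]]
ft_force: [-0.4, -0.3, -0.1]
width: 0.0171
gripper_force: 58.7
```

```bash
python3 -m handwheel '0 0 0.5 0 0 0 1;0 0 1 0 0 0 1;0 0 1 0 0 0 1'
```

```text
clock: 20.58
eef_pos: [0.4535, -0.1011, 0.1826]
tcp_rot: [[0.974, -0.227, 0.003], [-0.227, -0.974, -0.001], [0.003, -0.0, -1.0]]
ft_force: [0.0, 0.6, 0.4]
width: 0.0172
gripper_force: 58.7
```

```bash
python3 -m handwheel '0 0 0.5 0 0 0 1;0 0 1 0 0 0 1;0 0 1 0 0 0 1'; python3 -m handwheel '0 0 0.5 0 0 0 1;0 0 1 0 0 0 1;0 0 1 0 0 0 1'
```

```text
clock: 20.95
eef_pos: [0.4538, -0.1012, 0.182]
tcp_rot: [[0.974, -0.227, 0.004], [-0.227, -0.974, -0.001], [0.004, 0.0, -1.0]]
ft_force: [0.1, -0.1, 1.8]
width: 0.0169
gripper_force: 58.9
clock: 21.32
eef_pos: [0.4543, -0.1013, 0.1817]
tcp_rot: [[0.974, -0.227, 0.006], [-0.227, -0.974, -0.001], [0.006, 0.0, -1.0]]
ft_force: [-0.5, -0.3, 5.5]
width: 0.0172
gripper_force: 59.2
```

Contact is felt at z = 0.182, so the tube is standing. I unload, release and rise.

```bash
python3 -m handwheel '0 0 -1 0 0 0 1;0 0 -1 0 0 0 0.75;0 0 -1 0 0 0 0.6;0 0 -1 0 0 0 0.4;0 0 -1 0 0 0 0.4'; python3 -m handwheel '0 0 -1 0 0 0 0.4;0 0 -20 0 0 0 0.4;0 0 -60 0 0 0 0.4;0 0 -120 0 0 0 0.4;0 0 -120 0 0 0 0.4'; python3 -c "
from h import *
for i in range(3): S=cap('side','s7.png')
go([.453,-.101,.20],-.229)
b=cv2.resize(S['color'][100:240,330:440],(471,600),interpolation=2);cv2.imwrite('pics/crop7.png',b[:,:,::-1])
"
```

```text
clock: 21.95
eef_pos: [0.4534, -0.1011, 0.1815]
tcp_rot: [[0.974, -0.227, 0.003], [-0.227, -0.974, -0.001], [0.003, 0.0, -1.0]]
ft_force: [0.4, -0.5, -0.3]
width: 0.0511
gripper_force: 0.0
clock: 22.58
eef_pos: [0.4552, -0.1014, 0.3068]
tcp_rot: [[0.974, -0.227, 0.013], [-0.227, -0.974, -0.002], [0.013, -0.002, -1.0]]
ft_force: [-0.6, 0.3, -0.5]
width: 0.0513
gripper_force: 0.0
t 22.73 pos [ 0.4528 -0.1008  0.301 ] xang -0.2292 w 0.05108710883447618 F [-0.6  0.5  0.1] q6 1.22
shift mm [1.00e-01 2.00e-01 1.01e+02] turn [-0.  -0.1 -0. ]
```

View pics/crop7.png

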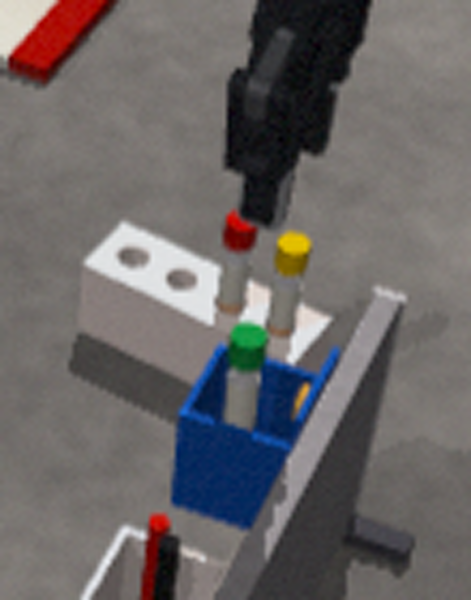

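The green tube stands upright in the hung holder and the gripper is clear. I let it settle and hand in.

```bash
python3 -m handwheel '0 0 0 0 0 0 0.4;0 0 0 0 0 0 0.4;0 0 0 0 0 0 0.4;0 0 0 0 0 0 0.4' | head -1; python3 -c "
from cell import bot
print(bot.job_done())"
```

```text
clock: 23.22
the job is handed in; nothing more can be done
None
```

I handed the job in at about 23 s: the blue holder hangs on the free stud and the green tube stands upright in it, both let go. The other items were left untouched, and no verdict came back.

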